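# Load the sampler tray in sequence from the prep rack

### The arm

A 6-joint arm with a two-finger parallel gripper is mounted at the origin on the work surface. World frame = base frame: x ahead of the robot, y to its left, z up, the work surface at z = 0. Lengths are in m, angles in degrees, forces in N, time in s.
With the tool pointing down it reaches from about 0.375 to 0.75 m from the base axis. Payload 9 kg.
Tool frame: the origin (TCP) lies where the fingers leave the gripper's body, on its centre line; the fingertips stand 73 mm ahead of it and the grasp point (between the pads) lies 54 mm ahead of it (robot.tip_reach is the distance from the TCP to the fingertips, in m); z points along the fingers, y is the line along which they close (so a half turn about z gives the same grasp; the last joint's range is limited). The gripper opens to 85 mm and grips with 20 to 120 N. Pads are 22 mm wide; open, the fingers measure 114 mm over their backs; the gripper's body (76 mm by 85 mm) begins 54 mm behind the grasp point. The pads swing forward as they close: fully open they stand 13 mm farther back than shut.
Start: joints at [61.954, 5.964, 5.575, 89.605, 0, 77.527], TCP at [0.161, 0.578, 0.304] pointing down, gripper open.
Joint ranges: [-171.21, 171.21], [-48.23, 106.86], [-62.78, 66.21], [-105.2, 120.99], [-86.42, 89.51], [-180, 180]. Speed limits (degrees/s): [127.2, 127.2, 147.25, 180, 180, 180].

### API

Orientations are given as [roll, pitch, yaw] about the fixed x, y, z axes, in that order (R = Rz(yaw) Ry(pitch) Rx(roll)).
In Python, from plant import robot gives the robot as it stands. Calls block until the motion is done:
- robot.move_pose(position, orientation): joint-space move of the TCP to a pose.
- robot.line_to(position, vel=0.15, rotation=None, guard=None): straight line of the TCP; rotation=None keeps the orientation; vel is the mean speed in m/s. With guard (N) it stops when the force on the tool has changed by that much, and returns True; else False.
- robot.goto_joints(angles): joint-space move.
- robot.set_gripper(opening): finger opening in m; the grip force is fixed at half the most; returns when the fingers have stopped.
- robot.pause(seconds).
- robot.ik(position, orientation): joint angles nearest the present ones, or None.
- robot.observe(): the state.
- robot.grab_frame(name): name is "scene" or "side" or "wrist"; returns the picture (420x560x3 uint8, blue, green, red); there is no depth.
- robot.get_calibration(name): a dict with "vertical_fov" (degrees; the focal length in pixels is half the picture's height over the tangent of half this angle, whatever the lens; pixels are square), "cx", "cy" (the principal point, pixels), "rvec" (rotation vector, rad) and "tvec" (3), from world to camera coordinates, as OpenCV has them. Camera axes: x right, y down, z forward; pixel columns grow to the right and rows downward; lengths in m; the calibration is good to about 2 mm. A picture is of the moment at which its call begins: read the wrist's pose just before it. get_calibration takes no time and is no camera call; for the wrist camera it gives the pose at the moment of the call.
A pose or a line that the arm cannot do raises robot.IKError and nothing moves.
- robot.job_done(): hands the job in; it is judged then, once.
The state is a dict: "time": time; "q": joint angles; "qvel": joint speeds; "joint_torque": joint torques, N m; "tool_pos": TCP position; "tcp_rot": TCP orientation; "ft_force": force on the tool from outside, world axes, zero at the start; "torque": the same for the moment, N m; "gripper_width": finger opening in m; "gripper_force": force on a finger pad.
Only numpy, scipy, OpenCV 4.12 (cv2) and the standard library are available. Lean on these libraries where they do the work, as an engineer would, in place of code of your own. Each camera call takes 0.05 s, during which the arm holds its last target. There are 200 camera calls.

### The job

Move the four sample bottles from the grey prep rack into the beige sampler tray, one to a pocket, keeping their sequence: the bottle that now stands next to the prep rack's wire handle goes into the tray pocket next to the intake block, its neighbour into the next pocket, and so on, so that the one farthest from the handle ends farthest from the intake block. Leave them all standing upright, and do not tip a bottle over on the way.

Things in the scene. Friction and masses are not known exactly. Their poses are not given: they have to be found in the camera images.
- slim: slim round white plastic bottle, 34 mm across, straight up to 74 mm, then a narrow shoulder and a grey cap 25 mm across; 98 mm high in all. Origin: centre of its underside, z up. About 0.1 kg
- jar: wide round white jar, 47 mm across up to 56 mm, with a full-width grey lid 48 mm across; 70 mm high in all. Origin: centre of its underside, z up. About 0.14 kg
- square: square white bottle, 40 by 40 mm, straight up to 66 mm, grey cap 28 mm across on top; 84 mm high in all. Origin: centre of its underside, z up, x and y square to its faces. About 0.12 kg
- flat: flat rectangular white bottle, 30 mm thick (its x) by 46 mm wide (its y), straight up to 64 mm, grey cap 23 mm across on top; 80 mm high in all. Origin: centre of its underside, z up. About 0.1 kg
- holder_slim: fixed grey square holder of the prep rack (four alike in a row, 72 mm apart), where the slim round bottle starts. 71 mm square, 14 mm high, inside 64 mm square, floor 4 mm thick. Origin: centre of its underside, 8 mm above the bench; z up, x across the row, y along it towards the rack's wire handle, always at the robot's left (+y) end
- holder_jar: fixed grey square holder of the prep rack (four alike in a row, 72 mm apart), where the wide jar starts. 71 mm square, 14 mm high, inside 64 mm square, floor 4 mm thick. Origin: centre of its underside, 8 mm above the bench; z up, x across the row, y along it towards the rack's wire handle, always at the robot's left (+y) end
- holder_square: fixed grey square holder of the prep rack (four alike in a row, 72 mm apart), where the square bottle starts. 71 mm square, 14 mm high, inside 64 mm square, floor 4 mm thick. Origin: centre of its underside, 8 mm above the bench; z up, x across the row, y along it towards the rack's wire handle, always at the robot's left (+y) end
- holder_flat: fixed grey square holder of the prep rack (four alike in a row, 72 mm apart), where the flat bottle starts. 71 mm square, 14 mm high, inside 64 mm square, floor 4 mm thick. Origin: centre of its underside, 8 mm above the bench; z up, x across the row, y along it towards the rack's wire handle, always at the robot's left (+y) end
- tray: beige sampler tray, fixed on the bench: a row of four open pockets, each 64 by 64 mm inside, with a 4 mm floor and walls 14 mm high above the bench. Origin: centre of its underside, z up; y along the row towards the robot's left, x across it. Pocket centres at y = +108, +36, -36 and -108 mm, x = 0
- intake: grey intake block, 56 by 50 mm and 62 mm high, with a black collar and steel nozzle on top (92 mm in all), fixed just beyond one end of the tray, 195 mm from the tray's centre along the row, at the left or the right end (a small open glass beaker stands at the other). Origin: centre of its underside
There are look-alikes about, which are no part of the job. What is shaped like the jar but brown is not meant. What is shaped like the slim but orange is not meant.

How it is judged (in metres and radians):
At the end, for the whole second after the job is handed in: each bottle upright (0.1 rad) and still in its own tray pocket (within 18 mm of its centre across and 20 mm along the row, underside within 5 mm of its floor); counted from the intake block, they follow in the sequence in which their holders lie counted from the prep rack's handle end (x of slim in the frame of tray between -0.018 and 0.018 m and z of slim in the frame of tray between -0.001 and 0.009 m and angle between each of slim, jar, square, flat's own z axis and vertical below 0.1 rad and linear speed of each of slim, jar, square, flat below 0.02 m/s and ((y of each of holder_jar, holder_square, holder_flat in the frame of holder_slim below 0 m and horizontal distance between slim and intake between 0.067 and 0.107 m) or (y of holder_jar in the frame of holder_slim above 0 m and y of each of holder_square, holder_flat in the frame of holder_slim below 0 m and horizontal distance between slim and intake between 0.139 and 0.179 m) or (y of each of holder_jar, holder_flat in the frame of holder_slim below 0 m and y of holder_square in the frame of holder_slim above 0 m and horizontal distance between slim and intake between 0.139 and 0.179 m) or (y of each of holder_jar, holder_square in the frame of holder_slim below 0 m and y of holder_flat in the frame of holder_slim above 0 m and horizontal distance between slim and intake between 0.139 and 0.179 m) or (y of each of holder_jar, holder_square in the frame of holder_slim above 0 m and y of holder_flat in the frame of holder_slim below 0 m and horizontal distance between slim and intake between 0.211 and 0.251 m) or (y of each of holder_jar, holder_flat in the frame of holder_slim above 0 m and y of holder_square in the frame of holder_slim below 0 m and horizontal distance between slim and intake between 0.211 and 0.251 m) or (y of holder_jar in the frame of holder_slim below 0 m and y of each of holder_square, holder_flat in the frame of holder_slim above 0 m and horizontal distance between slim and intake between 0.211 and 0.251 m) or (y of each of holder_jar, holder_square, holder_flat in the frame of holder_slim above 0 m and horizontal distance between slim and intake between 0.283 and 0.323 m)) and x of jar in the frame of tray between -0.018 and 0.018 m and z of jar in the frame of tray between -0.001 and 0.009 m and ((y of each of holder_slim, holder_square, holder_flat in the frame of holder_jar below 0 m and horizontal distance between jar and intake between 0.067 and 0.107 m) or (y of holder_slim in the frame of holder_jar above 0 m and y of each of holder_square, holder_flat in the frame of holder_jar below 0 m and horizontal distance between jar and intake between 0.139 and 0.179 m) or (y of each of holder_slim, holder_flat in the frame of holder_jar below 0 m and y of holder_square in the frame of holder_jar above 0 m and horizontal distance between jar and intake between 0.139 and 0.179 m) or (y of each of holder_slim, holder_square in the frame of holder_jar below 0 m and y of holder_flat in the frame of holder_jar above 0 m and horizontal distance between jar and intake between 0.139 and 0.179 m) or (y of each of holder_slim, holder_square in the frame of holder_jar above 0 m and y of holder_flat in the frame of holder_jar below 0 m and horizontal distance between jar and intake between 0.211 and 0.251 m) or (y of each of holder_slim, holder_flat in the frame of holder_jar above 0 m and y of holder_square in the frame of holder_jar below 0 m and horizontal distance between jar and intake between 0.211 and 0.251 m) or (y of holder_slim in the frame of holder_jar below 0 m and y of each of holder_square, holder_flat in the frame of holder_jar above 0 m and horizontal distance between jar and intake between 0.211 and 0.251 m) or (y of each of holder_slim, holder_square, holder_flat in the frame of holder_jar above 0 m and horizontal distance between jar and intake between 0.283 and 0.323 m)) and x of square in the frame of tray between -0.018 and 0.018 m and z of square in the frame of tray between -0.001 and 0.009 m and ((y of each of holder_slim, holder_jar, holder_flat in the frame of holder_square below 0 m and horizontal distance between square and intake between 0.067 and 0.107 m) or (y of holder_slim in the frame of holder_square above 0 m and y of each of holder_jar, holder_flat in the frame of holder_square below 0 m and horizontal distance between square and intake between 0.139 and 0.179 m) or (y of each of holder_slim, holder_flat in the frame of holder_square below 0 m and y of holder_jar in the frame of holder_square above 0 m and horizontal distance between square and intake between 0.139 and 0.179 m) or (y of each of holder_slim, holder_jar in the frame of holder_square below 0 m and y of holder_flat in the frame of holder_square above 0 m and horizontal distance between square and intake between 0.139 and 0.179 m) or (y of each of holder_slim, holder_jar in the frame of holder_square above 0 m and y of holder_flat in the frame of holder_square below 0 m and horizontal distance between square and intake between 0.211 and 0.251 m) or (y of each of holder_slim, holder_flat in the frame of holder_square above 0 m and y of holder_jar in the frame of holder_square below 0 m and horizontal distance between square and intake between 0.211 and 0.251 m) or (y of holder_slim in the frame of holder_square below 0 m and y of each of holder_jar, holder_flat in the frame of holder_square above 0 m and horizontal distance between square and intake between 0.211 and 0.251 m) or (y of each of holder_slim, holder_jar, holder_flat in the frame of holder_square above 0 m and horizontal distance between square and intake between 0.283 and 0.323 m)) and x of flat in the frame of tray between -0.018 and 0.018 m and z of flat in the frame of tray between -0.001 and 0.009 m and ((y of each of holder_slim, holder_jar, holder_square in the frame of holder_flat below 0 m and horizontal distance between flat and intake between 0.067 and 0.107 m) or (y of holder_slim in the frame of holder_flat above 0 m and y of each of holder_jar, holder_square in the frame of holder_flat below 0 m and horizontal distance between flat and intake between 0.139 and 0.179 m) or (y of each of holder_slim, holder_square in the frame of holder_flat below 0 m and y of holder_jar in the frame of holder_flat above 0 m and horizontal distance between flat and intake between 0.139 and 0.179 m) or (y of each of holder_slim, holder_jar in the frame of holder_flat below 0 m and y of holder_square in the frame of holder_flat above 0 m and horizontal distance between flat and intake between 0.139 and 0.179 m) or (y of each of holder_slim, holder_jar in the frame of holder_flat above 0 m and y of holder_square in the frame of holder_flat below 0 m and horizontal distance between flat and intake between 0.211 and 0.251 m) or (y of each of holder_slim, holder_square in the frame of holder_flat above 0 m and y of holder_jar in the frame of holder_flat below 0 m and horizontal distance between flat and intake between 0.211 and 0.251 m) or (y of holder_slim in the frame of holder_flat below 0 m and y of each of holder_jar, holder_square in the frame of holder_flat above 0 m and horizontal distance between flat and intake between 0.211 and 0.251 m) or (y of each of holder_slim, holder_jar, holder_square in the frame of holder_flat above 0 m and horizontal distance between flat and intake between 0.283 and 0.323 m))); the robot touches nothing.
It fails at once if a bottle is tipped by more than 0.7 rad (angle between any of slim, jar, square, flat's own z axis and vertical above 0.7 rad).
It also fails if it takes over 96 s, if anything falls off the work surface, if the arm or the gripper's body presses on something with over 40 N, if the wrist force passes 120 N, or if a joint passes its speed limit or range.

## Working session

There is one attempt and no reset: what is moved stays moved. The work goes in short steps, each a Python script; the robot and the scene stay as the last script left them, time stands still between calls to the robot, and variables do not carry over. Pictures are saved under pics/ and viewed, at most 14 in all, crops included, and the job is handed in when it is done.

```bash
mkdir -p pics
python3 - <<'E'
from plant import robot
import cv2
for n in("scene","side","wrist"):
    cv2.imwrite(f"pics/{n}0.png",robot.grab_frame(n)); c=robot.get_calibration(n); print(n,{k:(v.tolist() if hasattr(v,'tolist') else v) for k,v in c.items()})
o=robot.observe();print(o["tool_pos"],o["tcp_rot"],o["time"])
E
```

```text
scene {'vertical_fov': 55.90163529531444, 'cx': 282.27060934193236, 'cy': 202.7827936412843, 'rvec': [1.8616755258267417, 1.7819974753404848, -0.6111716901907275], 'tvec': [-0.05685478404236036, -0.439946481486382, 1.1448766442641223]}
side {'vertical_fov': 49.573423431920425, 'cx': 274.11729269506196, 'cy': 204.63117267193493, 'rvec': [0.7712322667342351, -2.3829305701359393, 1.3155553206485788], 'tvec': [0.5057204835372103, 0.1976430072780019, 0.5005701660804721]}
wrist {'vertical_fov': 67.07625972675017, 'cx': 279.1991022661074, 'cy': 211.17018275795172, 'rvec': [-2.296047308161891, -1.7456319082221654, -0.268260133550218], 'tvec': [-0.5999055039071974, -0.03963260339806613, 0.3789261454161124]}
[0.16098904 0.57780561 0.30330158] [-1.79942603e+02 -1.29754181e-02  1.64424940e+02] 0.15
```

View pics/scene0.png

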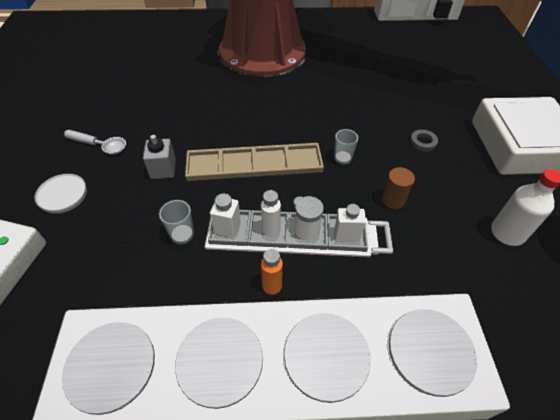

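View pics/side0.png

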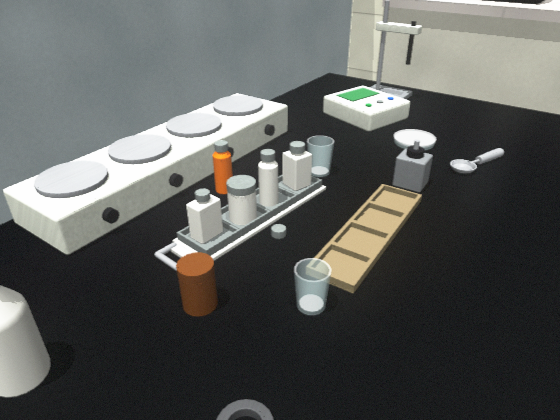

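View pics/wrist0.png

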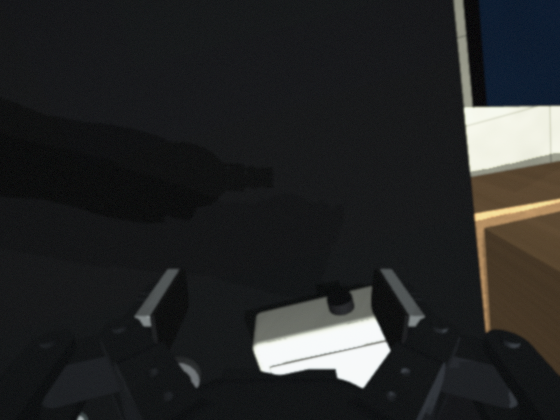

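The prep rack's handle is at scene (380,237), its +y end. From there the order is rectangular bottle (350,225), jar (308,218), slim (270,215), rectangular bottle (225,215). The intake is at (160,157), at the tray's -y end; the beaker is at the other end. Next I'll get rough positions and zoom in.

```bash
cat > h.py <<'E'
import numpy as np, cv2
from plant import robot
def cam(n):
    c=robot.get_calibration(n); f=210/np.tan(np.radians(c["vertical_fov"]/2))
    return np.array([[f,0,c["cx"]],[0,f,c["cy"]],[0,0,1]]), cv2.Rodrigues(np.array(c["rvec"]))[0], np.array(c["tvec"]).ravel()
def atz(C,uv,z):
    K,R,t=C; d=R.T@np.linalg.inv(K)@np.array([uv[0],uv[1],1.]); o=-R.T@t
    return o+d*(z-o[2])/d[2]
def proj(C,P):
    K,R,t=C; q=K@(R@np.asarray(P,float)+t); return q[:2]/q[2]
E
python3 - <<'E'
from h import *
np.set_printoptions(precision=4,suppress=True)
S=cam("scene");D=cam("side")
for n,s,z in[("trayTL",(187,149),.014),("trayTR",(321,145),.014),("trayBR",(323,168),.014),("trayBL",(189,177),.014),("cap1 top",(352,210),.092),("jar",(309,205),.082),("slim",(270,196),.11),("cap4",(223,200),.092),("orange",(272,256),.098),("intake top",(154,138),.092)]: print(n,atz(S,s,z))
print("side")
for n,s,z in[("tray far R",(422,190),.014),("trayfarL",(387,187),.014),("near R",(353,278),.014),("nearL",(313,253),.014),("cap1",(202,194),.092),("jar",(242,184),.082),("slim",(268,155),.11),("cap4",(297,147),.092)]: print(n,atz(D,s,z))
a=cv2.imread("pics/scene0.png")[180:265,195:400];b=cv2.imread("pics/side0.png")[130:260,155:335]
cv2.imwrite("pics/z.png",np.vstack([cv2.resize(a,(615,255),interpolation=2),cv2.resize(b,(450,325),interpolation=2) if 0 else cv2.copyMakeBorder(cv2.resize(b,(450,325),interpolation=2),0,0,0,165,0)]))
E
```

```text
trayTL [ 0.4176 -0.1724  0.014 ]
trayTR [0.415  0.1229 0.014 ]
trayBR [0.4853 0.1194 0.014 ]
trayBL [ 0.5009 -0.1599  0.014 ]
cap1 top [0.6584 0.1417 0.092 ]
jar [0.6371 0.0714 0.082 ]
slim [0.6375 0.004  0.11  ]
cap4 [ 0.6285 -0.0764  0.092 ]
orange [0.7463 0.0038 0.098 ]
intake top [ 0.4671 -0.2178  0.092 ]
side
tray far R [ 0.4277 -0.1899  0.014 ]
trayfarL [ 0.485  -0.1634  0.014 ]
near R [0.4162 0.101  0.014 ]
nearL [0.4917 0.0855 0.014 ]
cap1 [0.6524 0.1467 0.092 ]
jar [0.6345 0.0751 0.082 ]
slim [0.6288 0.0126 0.11  ]
cap4 [ 0.6283 -0.0734  0.092 ]
```

View pics/z.png

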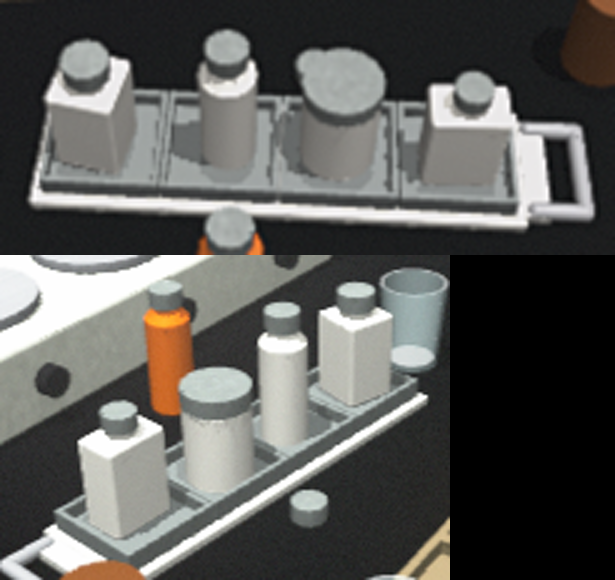

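The slim, jar and both rectangular bottles are confirmed, and the two fixed cameras disagree by up to about 10 mm, probably from lens distortion. I'll measure from above with the wrist camera.

Run:
```python
from h import *
from scipy.spatial.transform import Rotation as Ro
np.set_printoptions(precision=4,suppress=True)
o=robot.observe();W=cam("wrist");T=Ro.from_euler("xyz",o["tcp_rot"],degrees=True).as_matrix()
print("cam in tool",T.T@(-W[1].T@W[2]-o["tool_pos"]),"cam axes in tool\n",T.T@W[1].T)
up=(T.T@W[1].T)@[0,-1,0]; print("imgup in tool",up)
yaw=0 if up[0]>0 else 180
for i,(p,yy) in enumerate([((0.50,0.03,.40),yaw),((.40,-.03,.38),yaw)]):
    for y2 in(yy,yy-360 if yy else 0):
        q=robot.ik(p,(180,0,y2)); print(q)
    robot.move_pose(p,(180,0,yy)); robot.pause(.3)
    cv2.imwrite(f"pics/w{i+1}.png",robot.grab_frame("wrist")); np.savez(f"w{i+1}.npz",*cam("wrist"));
    o=robot.observe();print(o["time"],o["tool_pos"],o["q"])
```

```text
cam in tool [ 0.0772  0.0005 -0.069 ] cam axes in tool
 [[ 0.0009 -0.9532 -0.3023]
 [ 1.      0.001  -0.0002]
 [ 0.0005 -0.3023  0.9532]]
imgup in tool [ 0.9532 -0.001   0.3023]
[-11.5614  -8.6269   1.3099  99.9368   0.     168.4386]
[-11.5614  -8.6269   1.3099  99.9368   0.     168.4386]
2.825 [0.5    0.0302 0.4   ] [-11.5351  -8.6223   1.3106  99.9355   0.0008 168.4347]
[-23.1392 -26.7021 -15.4602 101.2419   0.     156.8608]
[-23.1392 -26.7021 -15.4602 101.2419   0.     156.8608]
3.7167 [ 0.4004 -0.0297  0.3799] [-23.0825 -26.6132 -15.4024 101.2374   0.0026 156.8689]
```

View pics/w1.png

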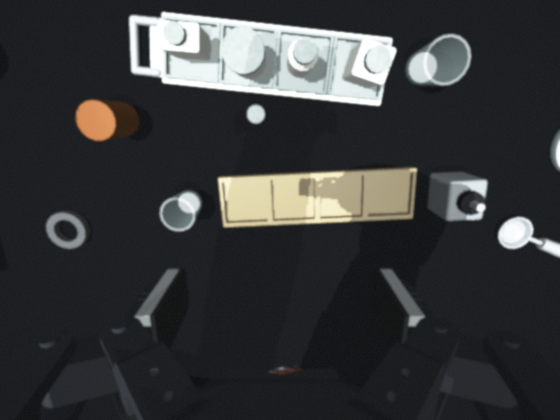

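View pics/w2.png

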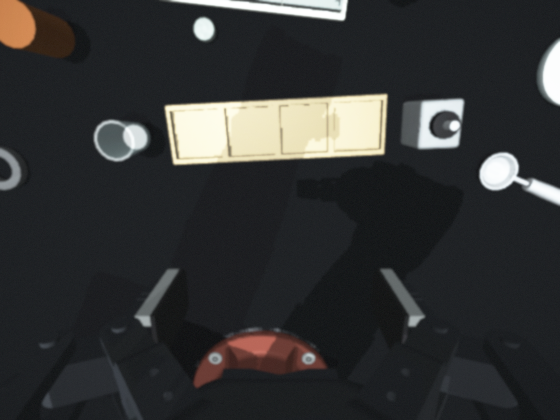

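The wrist view shows the tray corners in w1 at about (219,178), (416,168), (413,217), (222,228), plus the caps. Next: fit tray and distortion, then a centred close-up of each bottle.

Run:
```python
from h import *
from scipy.optimize import least_squares
np.set_printoptions(precision=4,suppress=True)
Cs=[tuple(np.load(f"w{i}.npz").values()) for i in(1,2)]
px=[np.array([(219,178),(416,168),(413,217),(222,228)],float),np.array([(166,107),(387,95),(385,153),(174,164)],float)]
def pr(C,P,k):
    d=np.array([k,0,0,0,0.]);return cv2.projectPoints(np.array(P),C[1],C[2],C[0],d)[0][:,0]
def f(v):
    x,y,a,L,Wd,k=v;c,s=np.cos(a),np.sin(a)
    P=[(x+c*dx-s*dy,y+s*dx+c*dy,.014) for dx,dy in[(Wd,L),(Wd,-L),(-Wd,-L),(-Wd,L)]]
    return np.concatenate([(pr(C,P,k)-p).ravel() for C,p in zip(Cs,px)])
r=least_squares(f,[.45,-.03,0,.147,.036,0]);print("tray x y yaw L W k",r.x,"\n",r.fun)
k=r.x[5]
def und(C,uv):return cv2.undistortPoints(np.array([[uv]],float),C[0],np.array([k,0,0,0,0.]),P=C[0])[0,0]
B=[("flat",(175,34),.092),("jar",(244,50),.082),("slim",(306,50),.110),("square",(378,58),.096)]
ims=[]
for i,(n,uv,z) in enumerate(B):
    p=atz(Cs[0],und(Cs[0],uv),z); print(n,p)
    robot.move_pose((p[0],p[1],.285),(180,0,90)); robot.pause(.2)
    im=robot.grab_frame("wrist"); np.savez(f"c_{n}.npz",*cam("wrist")); cv2.imwrite(f"pics/c_{n}.png",im); ims.append(cv2.resize(im[50:350,80:480],(400,300)))
cv2.imwrite("pics/mos.png",np.vstack([np.hstack(ims[:2]),np.hstack(ims[2:])])); print(robot.observe()["time"])
```

```text
tray x y yaw L W k [ 0.4535 -0.0271  0.0548  0.1455  0.0381 -0.0591] 
 [-1.2946  0.1384  0.4508 -0.015  -0.2625  0.2657  1.2306 -1.0763 -0.0554
  0.1914 -0.006  -0.1352 -0.1661  0.1688  0.167   0.3459]
flat [0.6593 0.1436 0.092 ]
jar [0.6439 0.07   0.082 ]
slim [0.6392 0.0028 0.11  ]
square [ 0.6345 -0.0771  0.096 ]
7.1417
```

View pics/mos.png

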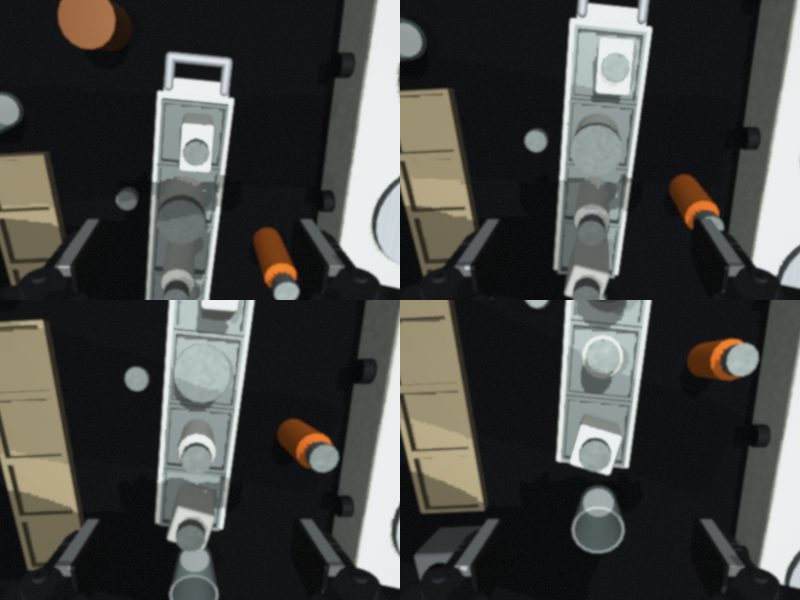

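Run:
```python
from h import *
np.set_printoptions(precision=4,suppress=True)
K=np.array([-.059,0,0,0,0.])
for n,uv,z in[("flat",(276,202),.092),("jar",(276,197),.082),("slim",(276,208),.110),("square",(276,205),.096)]:
    C=tuple(np.load(f"c_{n}.npz").values()); u=cv2.undistortPoints(np.array([[uv]],float),C[0],K,P=C[0])[0,0]; print(n,atz(C,u,z))
ims=[cv2.resize(cv2.imread(f"pics/c_{n}.png")[150:250,226:326],(400,400),interpolation=cv2.INTER_CUBIC) for n in("flat","square")]
cv2.imwrite("pics/z2.png",np.hstack(ims))
```

```text
flat [0.6571 0.1454 0.092 ]
jar [0.6415 0.0754 0.082 ]
slim [0.637  0.0069 0.11  ]
square [ 0.6322 -0.0747  0.096 ]
```

View pics/z2.png

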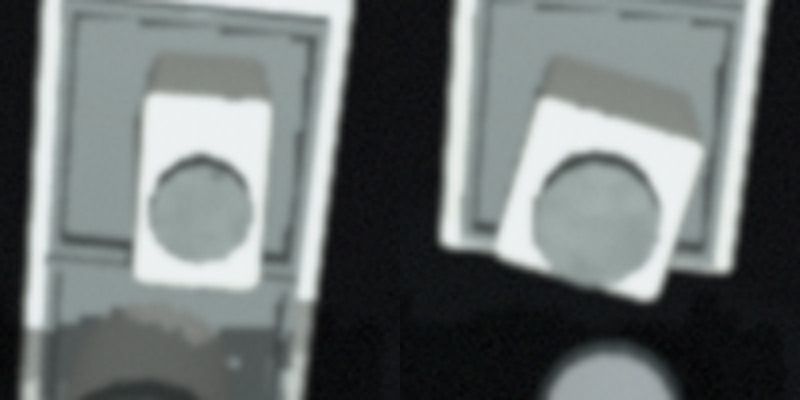

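Flat sits at about (0.657,0.145) with yaw -3°, square at (0.632,-0.075) with yaw -16°, and the tray at (0.4535,-0.027) with yaw 3.1°. That is consistent with the given sizes. I'll transfer flat first and check it.

```bash
cat >> h.py <<'E'
TC=np.array([.4535,-.0271]); TY=.0548
B={"flat":((.657,.1449),-3,.114,-.108),"jar":((.6415,.0750),-3,.112,-.036),"slim":((.637,.0065),-3,.119,.036),"square":((.632,-.0747),-16,.115,.108)}
def transfer(n,up=.25):
    (x,y),yaw,z,py=B[n]; g=TC+py*np.array([-np.sin(TY),np.cos(TY)]); ty=90+np.degrees(TY)
    robot.set_gripper(.085)
    robot.move_pose((x,y,up),(180,0,90+yaw)); robot.line_to((x,y,z),.12)
    robot.set_gripper(0.0); o=robot.observe(); print(n,"grip",o["gripper_width"],o["gripper_force"],o["tool_pos"])
    robot.line_to((x,y,up),.15); o=robot.observe(); print(" lifted",o["gripper_width"],o["ft_force"])
    robot.line_to((g[0],g[1],up),.2,rotation=(180,0,ty))
    robot.line_to((g[0],g[1],z+.012),.12); hit=robot.line_to((g[0],g[1],z-.0075),.04,guard=8)
    robot.pause(.2); o=robot.observe(); print(" down",hit,o["tool_pos"],o["ft_force"])
    robot.set_gripper(.085); robot.pause(.2); robot.line_to((g[0],g[1],up),.15)
    print(" t",robot.observe()["time"])
E
python3 - <<'E'
from h import *
np.set_printoptions(precision=4,suppress=True)
transfer("flat"); cv2.imwrite("pics/a.png",np.hstack([cv2.resize(robot.grab_frame(n),(400,300)) for n in("wrist","side")]))
E
```

```text
flat grip 0.029040874461485414 59.302809834480286 [0.6572 0.1449 0.1144]
 lifted 0.0288237499534926 [ 0.0975  0.0152 -0.8316]
 down True [ 0.4591 -0.1347  0.1063] [-1.2657  1.3771  5.6597]
 t 16.7917
```

View pics/a.png

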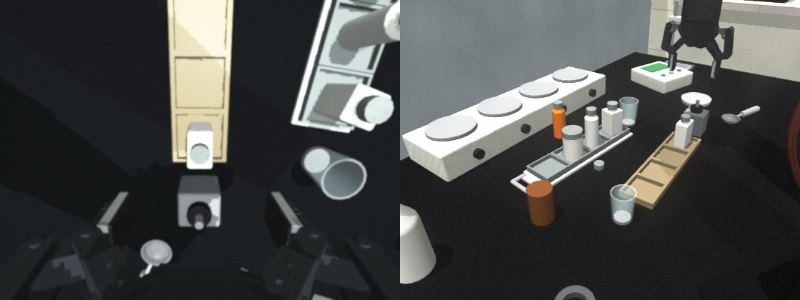

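Flat stands upright in the pocket next to the intake, at left half (199,148). I'll carry on with the other three.

Run:
```python
from h import *
np.set_printoptions(precision=4,suppress=True)
for n in("jar","slim","square"): transfer(n)
robot.move_pose((.40,-.03,.38),(180,0,0)); robot.pause(.3)
cv2.imwrite("pics/b.png",np.hstack([cv2.resize(robot.grab_frame(n),(400,300)) for n in("wrist","side")])); print(robot.observe()["time"])
```

```text
jar grip 0.046447162532588154 60.94010981731117 [0.6417 0.075  0.1127]
 lifted 0.046483956621422746 [-0.8131  0.3832 -1.4486]
 down True [ 0.4552 -0.063   0.1046] [-0.5496 -0.0641  6.1489]
 t 25.9833
slim grip 0.032575767745892915 59.94593087467365 [0.6372 0.0065 0.1194]
 lifted 0.032687016511161626 [-0.2287 -0.1485 -1.2529]
 down True [0.4512 0.0089 0.1114] [-1.7888  1.1146  6.088 ]
 t 34.55
square grip 0.03918710803400221 60.760016441345215 [ 0.6322 -0.0748  0.1155]
 lifted 0.03937498514284228 [-0.9297  0.1608 -1.4098]
 down True [0.4473 0.0808 0.1074] [-0.7543 -0.4816  4.9743]
 t 43.4333
45.0417
```

View pics/b.png

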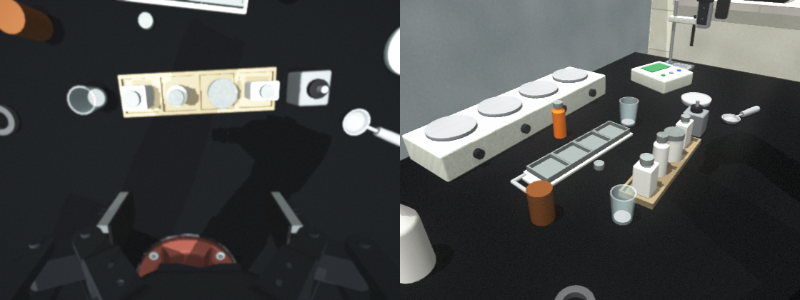

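All four stand in the tray in the order flat, jar, slim, square from the intake. I'll check the cap positions numerically, then hand in.

Run:
```python
from h import *
np.set_printoptions(precision=4,suppress=True)
C=cam("wrist");K=np.array([-.059,0,0,0,0.]);c,s=np.cos(TY),np.sin(TY);ok=True
for n,uv,z in[("flat",(264,89),.084),("jar",(223,93),.074),("slim",(176,96),.102),("square",(136,97),.088)]:
    u=cv2.undistortPoints(np.array([[uv]])*1.4,C[0],K,P=C[0])[0,0]; d=atz(C,u,z)[:2]-TC
    e=np.array([c*d[0]+s*d[1],-s*d[0]+c*d[1]-B[n][3]]);print(n,e); ok&=bool(abs(e).max()<.012)
if ok: print(robot.job_done())
```

```text
flat [0.0045 0.0037]
jar [ 0.0008 -0.0046]
slim [ 0.0019 -0.0034]
square [ 0.0032 -0.0111]
the job is handed in; nothing more can be done
None
```

The job is handed in: all four bottles stand upright in the tray, in the order flat, jar, slim, square counted from the intake block, each measured within about 11 mm of its pocket centre, at about 45 s of the 96 s allowed; the verdict was not shown.

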